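# Push the staple refill through the posts into its dock

### The arm

A 6-joint arm with a two-finger parallel gripper is mounted at the origin on a cart in front of the work surface, level with it; the furniture and walls round the work are solid. World frame = base frame: x ahead of the robot, y to its left, z up, the work surface at z = 0. Lengths are in m, angles in degrees, forces in N, time in s.
With the tool pointing down it reaches from about 0.25 to 0.725 m from the base axis. Payload 9.7 kg.
Tool frame: the origin (TCP) lies midway between the tips of the shut fingers; the grasp point (between the pads) lies 19 mm behind it (grip_point_offset is the distance from the TCP to the grasp point, in m); y points along the fingers, z is the direction in which the jaws open and shut, and the axes are right-handed (so a half turn about y gives the same grasp; the last joint's range is limited). The gripper opens to 85 mm and grips with 20 to 120 N. Pads are 22 mm wide; open, the fingers measure 114 mm over their backs; the gripper's body (76 mm by 85 mm) begins 54 mm behind the grasp point. The pads swing forward as they close: fully open they stand 13 mm farther back than shut.
Start: joints at [0, 4.979, 10.078, 95.1, 0, 90], TCP at [0.55, -0, 0.196] pointing down, gripper open.
Joint ranges: [-179.16, 179.16], [-48.56, 103.87], [-65.8, 70.77], [-126.05, 130.52], [-82.76, 87.17], [-180, 180]. Speed limits (degrees/s): [127.2, 127.2, 147.25, 180, 180, 180].

### API

Orientations are given as [roll, pitch, yaw] about the fixed x, y, z axes, in that order (R = Rz(yaw) Ry(pitch) Rx(roll)).
In Python, from workcell import get_obs, camera, job_done, grip_point_offset gives the robot as it stands.
- The arm moves only by the tool move_arm, never from a script. Its argument "deltas" is a list that holds one entry, the list of rows, each a list of 4 numbers: the shift along the tool's x, y, z in m, then the turn about the tool's y in degrees. A call has 1 to 5 rows; each row is the pose to reach, as a shift and turn from the pose commanded when the call began, along the tool's axes at that moment; what a row does not reach only later rows make up. A row lasts 1/10 s, in which the tool goes at most 50 mm and 8.59 degrees, less where a joint would pass 70% of its speed; a pose out of reach is approached as far as the arm can. A call with a gripper value outside its range is refused whole. "claw" is the finger opening in m, from 0 to 0.0854, set as the call begins (left out, the last holds). The fingers move at their own pace and stop on an object; "newtons" is the grip in N (left out, the last holds). Time passes only in rows, so rows that repeat a pose let the fingers close. It gives the time, the measured TCP pose, the force and the opening at its end, in the units of the state.
- get_obs(): the state, without advancing time (a new reading comes with each control period).
- camera(name): name is "scene" or "side" or "wrist"; returns a dict with "color" (420x560x3 uint8, blue, green, red), "range_z" (420x560 float32, m along the optical axis (not along the pixel's ray), 0 where there is no reading), "fx", "fy", "cx", "cy" (pixels), "T" (4x4, takes a point from camera to world coordinates). Camera axes: x right, y down, z forward; pixel columns grow to the right and rows downward; lengths in m; the calibration is good to about 2 mm. A picture is of the moment at which its call begins.
- job_done(): hands the job in, once; it reports no verdict.
The state is a dict: "time": time; "q": joint angles; "qd": joint speeds; "joint_efforts": joint torques, N m; "ee_pos": TCP position; "tcp_rot": TCP orientation; "wrist_force": force on the tool from outside, world axes, zero at the start; "torque": the same for the moment, N m; "opening": finger opening in m.
Only numpy, scipy, OpenCV 4.12 (cv2) and the standard library are available. Lean on these libraries where they do the work, as an engineer would, in place of code of your own. Each camera call takes 0.05 s, during which the arm holds its last target. There are 200 camera calls.

### The job

Put the grey box of staples away: with the fingertips push it along the worktop, gently, end first through the narrow gap between the two blue posts of the aluminium dock, until it lies right up against the back stop. Do not pinch, lift or tip the box, and leave the eraser, the tub and the glue stick where they are.

Things in the scene. Friction and masses are not known exactly. Their poses are not given: they have to be found in the camera images.
- staple_box: grey card box of staples, its top partly dark, loose on the worktop, 50 mm (its x) by 75 mm (its y) by 24 mm high, about 0.06 to 0.13 kg; origin at the centre of its underside. It starts to the robot's right of the dock, its long axis within about 38 degrees of the dock's y axis; either end may go in first.
- dock: low aluminium U-shaped dock with two round blue posts at its mouth, fixed to the worktop. Origin on the worktop midway between the posts; +y points from the mouth into the bay (roughly to the robot's left), x runs across the mouth. Posts: radius 9 mm, 34 mm high, centres at x = -36.5 and +36.5 mm; clear gap 55 mm. Fences 28 mm high; 108 mm wide over the foot flanges, outer end at y = 98 mm.
- dock_back (a point): foot of the middle of the dock's back stop (28 mm high), on the worktop, at the inner face: 90 mm behind the dock's origin along its y, same axes. The bay between has no floor of its own and is 62 mm wide. The staple box touches the stop when its origin is 37.5 mm in front of this point.
- rubber: bystander: eraser in a dark-blue card sleeve with a white end, 22x58x12 mm, long axis its y, loose; origin at the centre of its underside. Leave alone.
- tub: bystander: round white tub with a black lid, diameter 55 mm, 37 mm high, loose; origin at the centre of its underside. Leave alone.
- glue: bystander: white glue stick with black ends lying on its side, 25x90x25 mm, long axis its y, loose; origin at the centre of its underside. Leave alone.
- trimmer: paper trimmer with a white bed, fixed, beyond the work as seen from the robot. Origin at the centre of its underside, axes parallel to the world's; its straight front edge lies 150 mm nearer the robot than the origin and runs 315 mm to either side of it; bed 18 mm high. Fingers must come down in front of that edge.
There are look-alikes about, which are no part of the job. Of the things that look like the staple_box, take the one that is nearest to the robot's base at the start.

How it is judged (in metres and radians):
On the way:
1. the front end of the box of staples stands between the posts, in line with the bay (y of staple_box in the frame of dock above -0.035 m and x of staple_box in the frame of dock between -0.008 and 0.008 m and angle between the y axis of staple_box and the y axis of dock, either way round below 0.15 rad), for 0.05 s.
At the end, for the whole second after the job is handed in: The box of staples lies flat and at rest in the bay, wholly behind the posts, within 6 mm of the back stop and within 10 mm of the bay's centre line; the three bystanders are within 20 mm of where they stood (y of staple_box in the frame of dock between 0.0465 and 0.056 m and x of staple_box in the frame of dock between -0.01 and 0.01 m and angle between the y axis of staple_box and the y axis of dock, either way round below 0.2 rad and height (world z) of staple_box below 0.004 m and angle between staple_box's own z axis and vertical below 0.06 rad and linear speed of staple_box below 0.01 m/s and distance of each of rubber, tub, glue from where it was at the start of the episode below 0.02 m); the robot touches nothing.
It fails at once if the box of staples is lifted (more than 8 mm) or tipped (more than 0.2 rad) (height (world z) of staple_box above 0.008 m or angle between staple_box's own z axis and vertical above 0.2 rad).
It fails at once if the fingers pinch or ram the box of staples (more than 35 N between fingers and box) (contact force between the fingers and staple_box above 35 N).
It fails at once if a bystander is moved more than 20 mm (distance of any of rubber, tub, glue from where it was at the start of the episode above 0.02 m).
It also fails if it takes over 67 s, if anything falls off the work surface, if the arm or the gripper's body presses on something with over 40 N, if the wrist force passes 120 N, or if a joint passes its speed limit or range.

## Working session

There is one attempt and no reset: what is moved stays moved. The work goes in short steps, Python scripts to look and compute and a tool call to move; the robot and the scene stay as the last step left them, time stands still between calls to the robot, and variables do not carry over. Pictures are saved under pics/ and viewed, about 8 in all and at most 12, crops included, and the job is handed in when it is done.

Besides the shell and the picture viewer there is one more tool, called after "Request:" as name([rows], argument=value, ...), one row to a line, values as JSON. move_arm: Moves the arm, as the interface text tells. Its arguments: {"type":"object","properties":{"deltas":{"type":"array"},"claw":{"type":"number"},"newtons":{"type":"number"}},"required":["deltas"]}

```bash
mkdir -p pics; ls; cat > h.py <<'E'
import numpy as np, cv2
from workcell import get_obs, camera, job_done, grip_point_offset
def snap(n,f):
    c=camera(n); cv2.imwrite('pics/'+f,c['color']); np.savez('pics/'+f+'.npz',**c); return c
def load(f): return dict(np.load('pics/'+f+'.npz'))
def ray(c,uv,z):
    uv=np.atleast_2d(np.asarray(uv,float)); d=np.c_[(uv[:,0]-c['cx'])/c['fx'],(uv[:,1]-c['cy'])/c['fy'],np.ones(len(uv))]@c['T'][:3,:3].T
    o=c['T'][:3,3]; return o+d*((z-o[2])/d[:,2])[:,None]
def cloud(c):
    z=c['range_z']; v,u=np.indices(z.shape); p=np.stack([(u-c['cx'])/c['fx']*z,(v-c['cy'])/c['fy']*z,z],-1)
    w=p@c['T'][:3,:3].T+c['T'][:3,3]; w[z<=0]=np.nan; return w
E
python3 - <<'E'
from h import *
for n in ('scene','side','wrist'):
    c=snap(n,n+'0.png'); print(n,c['T'].round(3).tolist(),c['fx'])
print(get_obs(),grip_point_offset)
a=[cv2.imread(f'pics/{n}0.png') for n in('scene','side')]
E
```

```text
pics
scene [[0.615, -0.491, 0.617, -0.237], [-0.788, -0.383, 0.482, -0.686], [-0.0, -0.782, -0.623, 0.88], [0.0, 0.0, 0.0, 1.0]] 460.4024740450087
side [[-0.926, -0.194, 0.324, 0.273], [-0.377, 0.53, -0.759, 0.772], [-0.025, -0.825, -0.564, 0.654], [0.0, 0.0, 0.0, 1.0]] 419.98056338119034
wrist [[1.0, 0.0, -0.0, 0.55], [0.0, -0.963, -0.269, 0.068], [-0.0, 0.269, -0.963, 0.374], [0.0, 0.0, 0.0, 1.0]] 352.6742297580265
{'time': 0.15, 'q': array([2.90198338e-04, 5.00290538e+00, 1.00442146e+01, 9.51008328e+01,
       7.14144433e-04, 9.00011501e+01]), 'qd': array([-0.023733  , -0.15367774,  0.14503071,  0.05841663,  0.01511514,
        0.0412053 ]), 'joint_efforts': array([-3.04631758e-03, -5.20762289e+01,  4.65044117e+01,  1.38444663e-02,
       -2.16874664e-04, -1.82086734e-05]), 'ee_pos': array([5.49773509e-01, 6.77683110e-06, 1.95449147e-01]), 'tcp_rot': array([-9.00595236e+01,  7.12949232e-04, -9.00008606e+01]), 'wrist_force': array([ 0.09969925, -0.1271245 , -0.23577206]), 'torque': array([ 0.00430764,  0.02479058, -0.03371913]), 'opening': 0.08551303797086483} 0.0187
```

View pics/scene0.png

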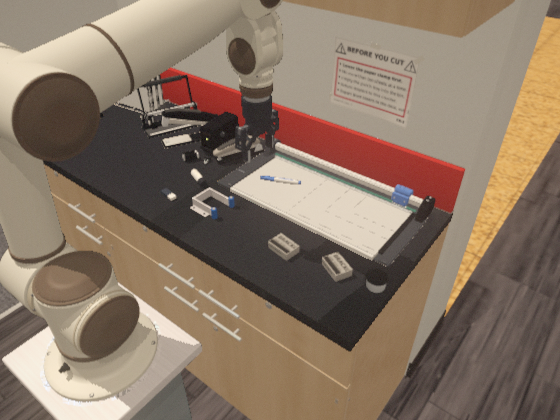

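View pics/side0.png

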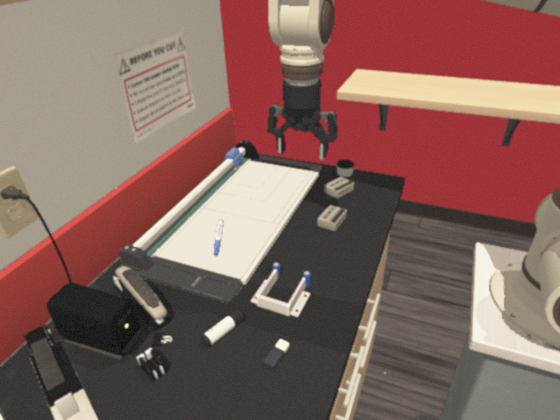

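The scene view shows two grey boxes with partly dark tops, at scene (284,246) and (337,266), which are side (332,217) and (339,187). The dock's posts are at scene (214,213) and (232,201). The eraser is at (169,195), the glue stick at (197,175) and the tub at (376,280). Next I'll measure them and enlarge the boxes.

```bash
cat > m.py <<'E'
from h import *
def top(c,lo,hi,xr,yr):
    w=cloud(c); m=(w[...,2]>lo)&(w[...,2]<hi)&(w[...,0]>xr[0])&(w[...,0]<xr[1])&(w[...,1]>yr[0])&(w[...,1]<yr[1])
    return m.astype(np.uint8),w
def blue(c,name=''):
    h=cv2.cvtColor(c['color'],cv2.COLOR_BGR2HSV); return cv2.inRange(h,(100,120,50),(125,255,255))
E
python3 - <<'E'
from m import *
for n in('scene','side'):
    c=load(n+'0.png'); m,w=top(c,.008,.05,(.2,.8),(-.6,.5))
    k,l,s,ce=cv2.connectedComponentsWithStats(m)
    print(n)
    for i in range(1,k):
        if s[i,4]>40:
            p=w[l==i]; r=cv2.minAreaRect(p[:,:2].astype(np.float32)); print(ce[i].round(),s[i,4],np.round(r[0],3),np.round(r[1],3),round(r[2],1),'z',np.percentile(p[:,2],[50,95]).round(4))
    k,l,s,ce=cv2.connectedComponentsWithStats(blue(c))
    for i in range(1,k):
        if s[i,4]>25: p=w[l==i];print(' blue',ce[i].round(),s[i,4],np.nanmedian(p,0).round(3),np.nanmax(p[:,2]).round(3))
c=cv2.imread('pics/scene0.png')[190:310,170:400]; s=cv2.imread('pics/side0.png')[150:380,200:370]
a=cv2.resize(c,None,fx=2.6,fy=2.6,interpolation=3); b=cv2.resize(s,None,fx=1.2,fy=1.2,interpolation=3)
cv2.imwrite('pics/crop1.png',np.hstack([a[:276],b[:276]]) if 0 else a)
E
```

```text
scene
[220. 150.] 409 [0.76  0.363] [0.137 0.097] 80.0 z [0.0327 0.0484]
[190. 155.] 129 [0.672 0.43 ] [0.038 0.056] 73.0 z [0.02   0.0272]
[321. 210.] 7908 [ 0.704 -0.068] [0.192 0.631] 0.0 z [0.0152 0.0202]
[198. 177.] 141 [0.595 0.309] [0.094 0.025] 69.0 z [0.02   0.0245]
[168. 193.] 67 [0.477 0.323] [0.067 0.024] 83.4 z [0.0105 0.0128]
[211. 201.] 417 [0.523 0.174] [0.11 0.09] 89.3 z [0.0218 0.0316]
[283. 246.] 444 [ 0.504 -0.12 ] [0.077 0.055] 82.7 z [0.0224 0.0259]
[337. 266.] 509 [ 0.529 -0.276] [0.08  0.053] 63.3 z [0.0226 0.0256]
[376. 280.] 404 [ 0.541 -0.387] [0.054 0.053] 74.8 z [0.035  0.0383]
 blue [231. 202.] 33 [0.558 0.123 0.019] 0.032
 blue [214. 214.] 40 [0.485 0.125 0.02 ] 0.033
side
[242. 231.] 10167 [ 0.707 -0.068] [0.633 0.186] 90.0 z [0.0185 0.0231]
[345. 166.] 242 [ 0.543 -0.383] [0.051 0.052] 81.5 z [0.036  0.0409]
[339. 186.] 365 [ 0.531 -0.275] [0.079 0.054] 63.9 z [0.0254 0.0283]
[332. 216.] 458 [ 0.507 -0.118] [0.078 0.052] 82.1 z [0.0254 0.0278]
[281. 291.] 873 [0.531 0.177] [0.107 0.093] 87.2 z [0.0253 0.0351]
[153. 315.] 510 [0.753 0.329] [0.04  0.094] 66.5 z [0.0125 0.049 ]
[223. 327.] 595 [0.598 0.313] [0.092 0.025] 67.8 z [0.0232 0.0273]
[121. 341.] 768 [0.75  0.422] [0.094 0.052] 52.1 z [0.0325 0.0484]
[159. 337.] 112 [0.701 0.373] [0.034 0.025] 50.6 z [0.0121 0.0138]
[276. 353.] 346 [0.481 0.326] [0.06  0.023] 82.0 z [0.0129 0.0149]
[156. 359.] 197 [0.673 0.424] [0.012 0.056] 70.5 z [0.0237 0.0302]
[146. 366.] 193 [0.681 0.441] [0.012 0.056] 62.4 z [0.0247 0.0304]
 blue [308. 279.] 44 [0.486 0.138 0.025] 0.036
```

View pics/crop1.png

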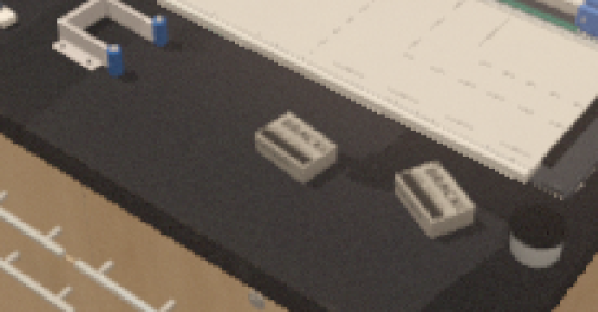

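View pics/wrist0.png

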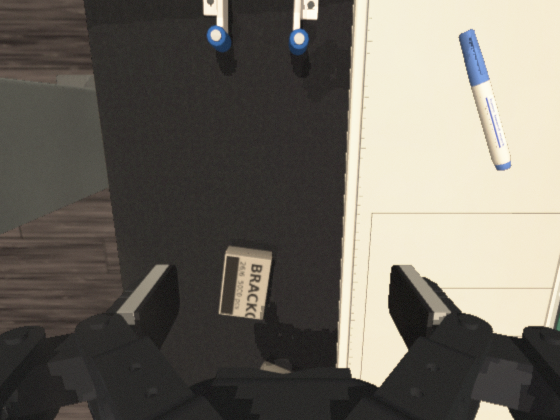

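Box 1 is 0.52 m from the base and box 2 is 0.60 m, so the target is box 1: scene (284,246), wrist (246,283). The crop confirms it has the grey, partly dark top. Next I'll measure it and the posts from the wrist view.

```bash
cat > w.py <<'E'
from m import *
import sys
def meas(f,n='wrist',yr=(-.19,.2),xr=(.43,.57),pr=(.1,.16)):
    c=load(f); b=blue(c); k,l,s,ce=cv2.connectedComponentsWithStats(b); w=cloud(c)
    P=[]
    for i in range(1,k):
        q=w[l==i]
        if s[i,4]>40: print('blue',ce[i].round(),s[i,4],np.nanmedian(q,0).round(4),np.nanmax(q[:,2]).round(3))
    # post tops: points with z 30..38 mm round the mouth
    m=(w[...,2]>.0305)&(w[...,2]<.04)&(w[...,1]>pr[0])&(w[...,1]<pr[1])&(w[...,0]>.45)&(w[...,0]<.6)
    k,l,s,ce=cv2.connectedComponentsWithStats(m.astype(np.uint8))
    for i in range(1,k):
        if s[i,4]>20:
            q=w[l==i]; (x,y),r=cv2.minEnclosingCircle(q[:,:2].astype(np.float32)); print('post',ce[i].round(),s[i,4],round(x,4),round(y,4),'r',round(r,4),np.median(q[:,2]).round(4)); P.append((x,y))
    m=(w[...,2]>.019)&(w[...,2]<.029)&(w[...,1]>yr[0])&(w[...,1]<yr[1])&(w[...,0]>xr[0])&(w[...,0]<xr[1])
    k,l,s,ce=cv2.connectedComponentsWithStats(m.astype(np.uint8)); B=None
    for i in range(1,k):
        if s[i,4]>300:
            uv=np.argwhere(l==i)[:,::-1]; q=ray(c,uv,.024)[:,:2].astype(np.float32); r=cv2.minAreaRect(q); a=r[2] if r[1][0]>r[1][1] else r[2]+90
            print('box?',ce[i].round(),np.round(r[0],4),np.round(r[1],4),'long axis',round(a,1),np.median(w[l==i][:,2]).round(4))
meas(*sys.argv[1:2])
E
python3 w.py wrist0.png
```

```text
blue [219.  40.] 330 [0.4938 0.1277 0.0335] 0.037
blue [298.  42.] 300 [0.5629 0.1245 0.0339] 0.036
post [217.  36.] 341 0.4909 0.1312 r 0.009 0.035
post [299.  39.] 343 0.5635 0.1281 r 0.0087 0.035
box? [244. 285.] [ 0.5071 -0.1178] [0.0769 0.05  ] long axis 81.7 0.0254
```

The posts measure 72.7 mm apart (73 given) with r ≈ 9 mm and tops at 35 mm. The box measures 77×50 mm with its top at 25 mm. These agree with the sizes given. The dock's y axis points at about 87.6° with its mouth at (0.527, 0.130). The box heads at 81.7°. A gentle left-turning push arc will bring it into line, so I'll go behind its -y end with the fingers nearly shut.

Request:
move_arm([
  [[0.04,0,-0.011,2],[0.08,0,-0.022,4],[0.12,0,-0.033,6],[0.16,0,-0.044,8],[0.192,0,-0.0537,8.3]],
], claw=0.012)

```text
time: 0.65
ee_pos: [0.4954, -0.1939, 0.1958]
tcp_rot: [-90.0, -0.0, -98.4]
wrist_force: [0.6, 0.4, 0.6]
opening: 0.0125
```

Request:
move_arm([
  [[0,0.0,0,0],[0,0.03,0,0],[0,0.06,0,0],[0,0.09,0,0],[0,0.11,0,0]],
])

```text
time: 1.15
ee_pos: [0.4956, -0.1912, 0.0835]
tcp_rot: [-90.1, 0.0, -98.3]
wrist_force: [0.4, 0.8, -0.0]
opening: 0.012
```

```bash
python3 - <<'E'
from h import *
snap('wrist','wrist1.png'); o=get_obs(); print(o['ee_pos'],o['tcp_rot'],o['opening'],o['wrist_force'])
E
python3 w.py wrist1.png
```

```text
[ 0.49447932 -0.19071097  0.08075624] [-9.03322776e+01  8.45023986e-02 -9.82720719e+01] 0.012244355705815946 [ 0.79965028  0.0417232  -2.69336698]
box? [284.  99.] [ 0.5067 -0.1189] [0.0736 0.05  ] long axis 81.7 0.0253
```

View pics/wrist1.png

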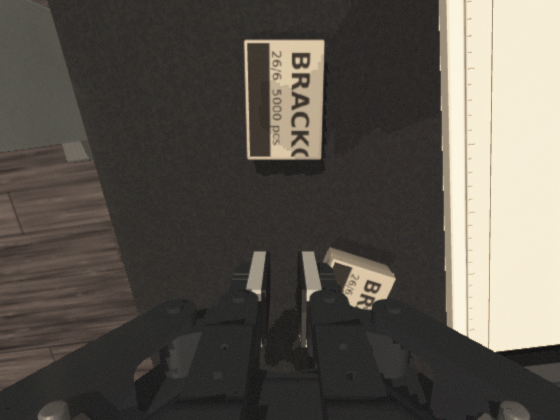

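The wrist picture shows the box squared up ahead of the fingers (box centre column 285, fingers' midline 284), with the look-alike off to the lower right at (360,275). The way down is clear.

Request:
move_arm([
  [[0,0.02,0,0],[0,0.04,0,0],[0,0.06,0,0],[0,0.07,0,0],[0,0.07,0,0]],
])

```text
time: 1.7
ee_pos: [0.4957, -0.1914, 0.0151]
tcp_rot: [-90.1, 0.0, -98.3]
wrist_force: [-0.1, -0.1, 0.5]
opening: 0.0116
```

Request:
move_arm([
  [[0,0,0,0],[0,0,0,0],[0,0,0,0]],
])

```text
time: 2.0
ee_pos: [0.4969, -0.1922, 0.017]
tcp_rot: [-89.9, -0.0, -98.3]
wrist_force: [-0.6, -0.3, 0.0]
opening: 0.012
```

Request:
move_arm([
  [[0,0.004,0,0],[0,0.009,0,0],[-0.006,0.009,0,0],[-0.013,0.009,0,0],[-0.02,0.009,0,0]],
])

```text
time: 2.5
ee_pos: [0.4993, -0.1715, 0.007]
tcp_rot: [-90.0, 0.0, -98.3]
wrist_force: [-0.3, -0.1, -0.5]
opening: 0.0121
```

Request:
move_arm([
  [[-0.004,0,0,0],[-0.008,0,0,0],[-0.012,0,0,0],[-0.016,0,0,0],[-0.02,0,0,0]],
])

```text
time: 3.0
ee_pos: [0.5021, -0.1521, 0.007]
tcp_rot: [-90.0, -0.0, -98.3]
wrist_force: [0.2, -0.2, -0.6]
opening: 0.0122
```

```bash
python3 - <<'E'
from h import *
snap('wrist','wrist2.png'); o=get_obs(); print(o['ee_pos'],o['tcp_rot'],o['opening'],o['wrist_force'])
E
python3 w.py wrist2.png
```

```text
[ 0.5021583  -0.15171751  0.00697317] [-9.00031299e+01  1.26904013e-02 -9.82911405e+01] 0.012219407201925577 [-0.25864903  1.17881477  0.17843894]
box? [282. 179.] [ 0.5066 -0.1188] [0.0738 0.05  ] long axis 81.7 0.0253
```

View pics/wrist2.png

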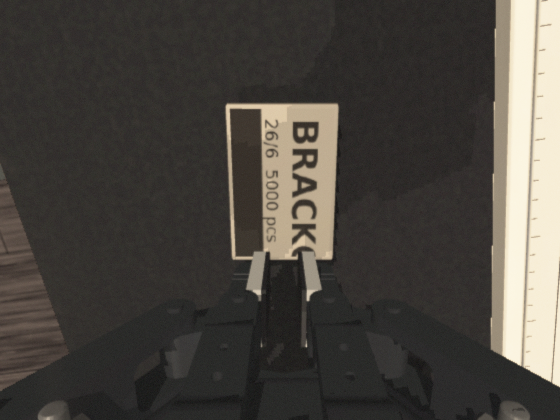

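```bash
python3 - <<'E'
from h import *
c=load('wrist2.png'); w=cloud(c); o=get_obs(); print(c['T'].round(4).tolist(), o['ee_pos'])
for u,v in [(261,254),(261,260),(261,270),(261,290),(310,256),(310,275),(285,262),(285,256),(245,255),(285,268)]: print(u,v,w[v,u].round(4))
Ti=np.linalg.inv(c['T'])
h=np.radians(81.7); f=np.array([np.cos(h),np.sin(h),0])
for d in (0,.011):
  for z in (0.007,.024,.03):
    p=Ti[:3,:3]@(np.r_[o['ee_pos'][:2],z]+d*f)+Ti[:3,3]; print(d,z,(c['fx']*p[0]/p[2]+c['cx']).round(),(c['fy']*p[1]/p[2]+c['cy']).round())
s=snap('side','side2.png'); cv2.imwrite('pics/side2c.png',cv2.resize(s['color'][130:300,230:400],None,fx=3.5,fy=3.5,interpolation=2))
E
```

```text
[[0.9895, -0.1393, -0.0379, 0.5121], [-0.1443, -0.953, -0.2664, -0.0852], [0.001, 0.2691, -0.9631, 0.186], [0.0, 0.0, 0.0, 1.0]] [ 0.5021583  -0.15171751  0.00697317]
261 254 [ 0.4948 -0.1406  0.05  ]
261 260 [ 0.4952 -0.1406  0.0562]
261 270 [ 0.4957 -0.1406  0.0654]
261 290 [ 0.4968 -0.1403  0.0815]
310 256 [ 0.5148 -0.1436  0.0518]
310 275 [ 0.5135 -0.1434  0.0692]
285 262 [ 0.5013 -0.1671  0.0015]
285 256 [ 0.5032 -0.153   0.0262]
245 255 [ 0.4838 -0.1499  0.0256]
285 268 [ 0.5007 -0.1711  0.0008]
0 0.007 283.0 240.0
0 0.024 283.0 252.0
0 0.03 283.0 257.0
0.011 0.007 283.0 221.0
0.011 0.024 283.0 231.0
0.011 0.03 283.0 235.0
```

View pics/side2c.png

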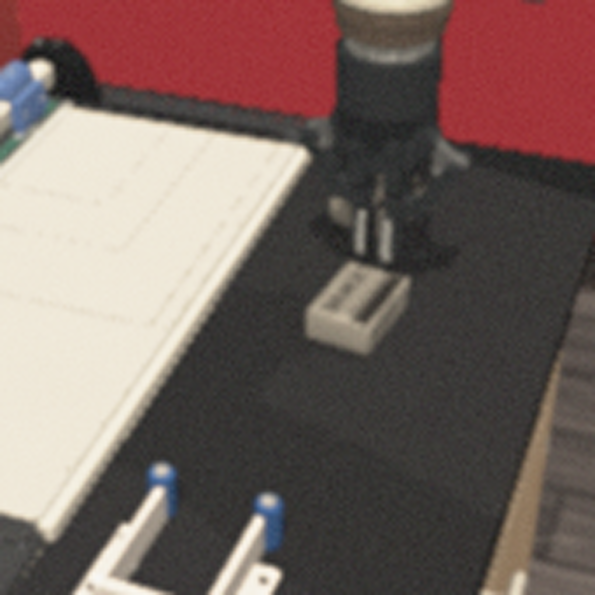

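```bash
python3 - <<'E'
from h import *
np.set_printoptions(suppress=True)
c=load('wrist2.png'); w=cloud(c)
print('w2 col261'); print(w[240:262:3,261].round(4))
c0=load('wrist0.png'); w0=cloud(c0)
for u,v in [(165,268),(172,280),(140,300),(400,268)]: print('w0',u,v,w0[v,u].round(4))
for f in('side2.png','side0.png'):
  c=load(f); w=cloud(c); o=(0.502,-.152,.0) if '2' in f else (.55,0,.19)
  m=(np.abs(w[...,0]-o[0])<.07)&(np.abs(w[...,1]-o[1])<.016)&(w[...,2]>.03)
  v=np.argwhere(m); print(f,len(v),np.percentile(w[m][:,2],[0,1,5,50]).round(4)); i=np.argsort(w[m][:,2])[:5]; print(v[i][:,::-1].tolist(),w[m][i].round(4))
E
```

```text
w2 col261
[[ 0.4927 -0.1437  0.0246]
 [ 0.4927 -0.1446  0.0263]
 [ 0.4922 -0.1469  0.0243]
 [ 0.4921 -0.1481  0.0252]
 [ 0.4948 -0.1402  0.0488]
 [ 0.4947 -0.141   0.0501]
 [ 0.495  -0.1407  0.0539]
 [ 0.4951 -0.1408  0.0566]]
w0 165 268 [0.5051 0.01   0.2513]
w0 172 280 [0.5073 0.0049 0.2512]
w0 140 300 [0.5049 0.0101 0.275 ]
w0 400 268 [0.5942 0.0103 0.2518]
side2.png 1499 [0.0439 0.0508 0.0655 0.1483]
[[336, 200], [335, 201], [332, 201], [342, 202], [341, 203]] [[ 0.5092 -0.1578  0.0439]
 [ 0.5098 -0.1502  0.0451]
 [ 0.5171 -0.1465  0.0457]
 [ 0.4907 -0.15    0.0462]
 [ 0.4918 -0.1442  0.0464]]
side0.png 2303 [0.2452 0.2518 0.265  0.3364]
[[283, 152], [282, 153], [324, 157], [284, 150], [323, 158]] [[ 0.594   0.0003  0.2452]
 [ 0.5938  0.0065  0.2457]
 [ 0.5018 -0.0044  0.2462]
 [ 0.5946 -0.0072  0.2465]
 [ 0.5015  0.0036  0.2478]]
```

Both cameras put the fingertips at z ≈ 0.046 while the reported TCP z is 0.007, so the tips really sit about 39 mm above the reported TCP. The tips are over the box edge without touching it. I'll back off, go lower by the measured difference, and check by camera.

Request:
move_arm([
  [[0.01,0,0,0],[0.02,0,0,0],[0.028,0,0,0],[0.028,0.01,0,0],[0.028,0.02,0,0]],
])

```text
time: 3.6
ee_pos: [0.4979, -0.1806, -0.0138]
tcp_rot: [-90.0, 0.0, -98.4]
wrist_force: [-0.2, 0.9, -0.2]
opening: 0.0118
```

Request:
move_arm([
  [[0,0.005,0,0],[0,0.01,0,0],[0,0.014,0,0],[0,0.014,0,0]],
])

```text
time: 4.0
ee_pos: [0.4977, -0.1798, -0.0276]
tcp_rot: [-90.0, 0.0, -98.3]
wrist_force: [0.7, -0.8, -0.1]
opening: 0.0117
```

```bash
cat > tip.py <<'E'
from h import *
import sys
f=sys.argv[1]; o=get_obs(); c=snap('wrist',f); w=cloud(c); e=o['ee_pos']
print(e.round(4),o['tcp_rot'].round(2),o['wrist_force'].round(2))
for u in (261,310):
    col=w[235:300,u]; d=np.linalg.norm(col-c['T'][:3,3],axis=1); j=np.argmax(d[:-1]-d[1:]); print('tip',u,235+j+1,col[j+1:j+4].round(4).tolist())
s=snap('side','s_'+f); w=cloud(s); m=(np.abs(w[...,0]-e[0])<.05)&(np.abs(w[...,1]-e[1])<.014)&(w[...,2]>.004)&(w[...,2]<.08)
print('side low z',np.percentile(w[m][:,2],[0,2,5]).round(4))
E
python3 tip.py wrist3.png; python3 w.py wrist3.png
```

```text
[ 0.4977 -0.1798 -0.0276] [-9.005e+01  1.000e-02 -9.829e+01] [ 0.69 -0.82 -0.13]
tip 261 261 [[nan, nan, nan], [0.4909, -0.1683, 0.0234], [0.491, -0.1683, 0.0245]]
tip 310 252 [[0.5107, -0.1714, 0.0129], [0.5107, -0.1716, 0.0133], [0.5106, -0.1713, 0.0152]]
side low z [0.0107 0.0169 0.0201]
box? [282. 117.] [ 0.5066 -0.1187] [0.0734 0.0499] long axis 81.7 0.0253
box? [253. 270.] [ 0.4857 -0.1763] [0.0219 0.0143] long axis 81.7 0.0244
box? [314. 270.] [ 0.5113 -0.1793] [0.0206 0.0142] long axis 81.7 0.0244
```

The fingertips now sit at z ≈ 0.012 and nothing is touched. I'll lower them 5 mm more and make contact.

Request:
move_arm([
  [[0,0.005,0,0],[-0.004,0.005,0,0],[-0.008,0.005,0,0],[-0.012,0.005,0,0],[-0.015,0.005,0,0]],
])

```text
time: 4.6
ee_pos: [0.5003, -0.1648, -0.0319]
tcp_rot: [-90.0, -0.0, -98.3]
wrist_force: [0.6, -0.1, 0.0]
opening: 0.012
```

Request:
move_arm([
  [[-0.005,0,0.0001,-0.16],[-0.01,0,0.0002,-0.31],[-0.015,0,0.0003,-0.47],[-0.02,0,0.0004,-0.63],[-0.025,0,0.0005,-0.78]],
])

```text
time: 5.1
ee_pos: [0.5045, -0.1403, -0.0319]
tcp_rot: [-90.0, -0.0, -97.5]
wrist_force: [0.8, -1.2, 0.9]
opening: 0.012
```

```bash
python3 tip.py wrist4.png; python3 w.py wrist4.png
```

```text
[ 0.5045 -0.1403 -0.0319] [-8.999e+01 -1.000e-02 -9.751e+01] [ 0.78 -1.19  0.91]
tip 261 273 [[0.4981, -0.1286, 0.0296], [0.4981, -0.1288, 0.0299], [0.4983, -0.1283, 0.0318]]
tip 310 295 [[0.5146, -0.1301, 0.0467], [0.5145, -0.1297, 0.0481], [0.5145, -0.13, 0.0481]]
side low z [0.0041 0.0077 0.0233]
box? [281. 162.] [ 0.5086 -0.1052] [0.0981 0.0499] long axis 82.5 0.0253
```

Contact is clean: the box moved with the fingers, is still square (82.5°), and forces are about 1 N. I'll carry on along the arc.

Request:
move_arm([
  [[-0.005,0,0.0001,-0.16],[-0.01,0,0.0002,-0.31],[-0.015,0,0.0003,-0.47],[-0.02,0,0.0004,-0.63],[-0.025,0,0.0005,-0.78]],
])

```text
time: 5.7
ee_pos: [0.5081, -0.1154, -0.0321]
tcp_rot: [-90.0, 0.0, -96.7]
wrist_force: [-0.1, -1.6, 0.8]
opening: 0.012
```

Request:
move_arm([
  [[-0.005,0,0.0001,-0.16],[-0.01,0,0.0002,-0.31],[-0.015,0,0.0003,-0.47],[-0.02,0,0.0004,-0.63],[-0.025,0,0.0005,-0.78]],
])

```text
time: 6.2
ee_pos: [0.5115, -0.0907, -0.032]
tcp_rot: [-90.0, 0.0, -95.9]
wrist_force: [0.4, -0.0, -0.2]
opening: 0.0121
```

Request:
move_arm([
  [[-0.005,0,0.0001,-0.16],[-0.01,0,0.0002,-0.31],[-0.015,0,0.0003,-0.47],[-0.02,0,0.0004,-0.63],[-0.025,0,0.0005,-0.78]],
])

```text
time: 6.7
ee_pos: [0.5146, -0.0659, -0.032]
tcp_rot: [-90.0, 0.0, -95.2]
wrist_force: [0.3, -0.2, -0.7]
opening: 0.0118
```

```bash
cat > d.py <<'E'
from h import *
import sys
f=sys.argv[1]; o=get_obs(); c=snap('wrist',f); w=cloud(c); e=o['ee_pos']; print(e.round(4),o['tcp_rot'].round(2),o['wrist_force'].round(1))
P=[]
for cx in (.491,.5635):
    m=(w[...,2]>.0305)&(w[...,2]<.04)&(abs(w[...,1]-.13)<.013)&(abs(w[...,0]-cx)<.015)
    q=ray(c,np.argwhere(m)[:,::-1],.034)[:,:2].astype(np.float32)
    if len(q)>50: p,r=cv2.minEnclosingCircle(q); P.append(p); print('post',np.round(p,4),round(r,4),len(q))
o2=np.array([.5272,.1297]); xa=np.array([.9991,-.0427])
if len(P)==2: o2=np.mean(P,0); xa=np.subtract(P[1],P[0]); xa=xa/np.linalg.norm(xa)
ya=np.array([-xa[1],xa[0]]); print('dock',o2.round(4),'y axis deg',np.degrees(np.arctan2(ya[1],ya[0])).round(2))
h=np.radians(-o['tcp_rot'][2]*-1+180); fw=-np.array([np.cos(h-0),np.sin(h)])*-1 # tool -x
t=(w[...,:2]-e[:2])@fw
r_=(w[...,:2]-e[:2])@np.array([fw[1],-fw[0]])
m=(w[...,2]>.0195)&(w[...,2]<.0295)&(t>.0135)&(t<.105)&(abs(r_)<.034)
mm=cv2.morphologyEx(m.astype(np.uint8),cv2.MORPH_OPEN,np.ones((7,7)))
k,l,s,_=cv2.connectedComponentsWithStats(mm); i=1+np.argmax(s[1:,4])
q=ray(c,np.argwhere(l==i)[:,::-1],.0245)[:,:2].astype(np.float32)
R=cv2.minAreaRect(q); a=R[2] if R[1][0]>R[1][1] else R[2]+90
g=np.array([np.cos(np.radians(a)),np.sin(np.radians(a))]); ctr=np.array(R[0])+g*(max(R[1])/2-.0375)
print('rect',np.round(R[1],4),'axis',round(a,2),'centre',ctr.round(4))
d=ctr-o2; print('IN DOCK x %.4f y %.4f rel deg %.2f'%(d@xa,d@ya,a-np.degrees(np.arctan2(ya[1],ya[0]))))
d=e[:2]-o2; print('TCP in dock',(d@xa).round(4),(d@ya).round(4))
E
python3 d.py wrist5.png
```

```text
[ 0.5146 -0.0659 -0.032 ] [-90.     0.   -95.17] [ 0.3 -0.2 -0.7]
dock [0.5272 0.1297] y axis deg 87.55
rect [0.0711 0.0497] axis 84.84 centre [ 0.5185 -0.0193]
IN DOCK x -0.0024 y -0.1492 rel deg -2.71
TCP in dock -0.0042 -0.196
```

The box is on track at x = -2.4 mm, y = -149 mm and -2.7° in the dock frame. I'll keep the same arc.

Request:
move_arm([
  [[-0.005,0,0.0001,-0.15],[-0.01,0,0.0002,-0.3],[-0.015,0,0.0003,-0.45],[-0.02,0,0.0004,-0.6],[-0.025,0,0.0005,-0.76]],
])

```text
time: 7.25
ee_pos: [0.5174, -0.0411, -0.032]
tcp_rot: [-90.0, -0.0, -94.4]
wrist_force: [-0.4, -1.5, 0.2]
opening: 0.0118
```

Request:
move_arm([
  [[-0.005,0,0.0001,-0.15],[-0.01,0,0.0002,-0.3],[-0.015,0,0.0003,-0.45],[-0.02,0,0.0004,-0.6],[-0.025,0,0.0005,-0.76]],
])

```text
time: 7.75
ee_pos: [0.5198, -0.0162, -0.032]
tcp_rot: [-90.0, -0.0, -93.6]
wrist_force: [-0.8, -0.8, 0.2]
opening: 0.012
```

```bash
python3 d.py wrist6.png
```

```text
[ 0.5198 -0.0162 -0.032 ] [-90.    -0.   -93.65] [-0.8 -0.8  0.2]
dock [0.5272 0.1297] y axis deg 87.55
rect [0.0711 0.0497] axis 86.36 centre [0.5224 0.0305]
IN DOCK x -0.0006 y -0.0993 rel deg -1.19
TCP in dock -0.0012 -0.1461
```

View pics/wrist6.png

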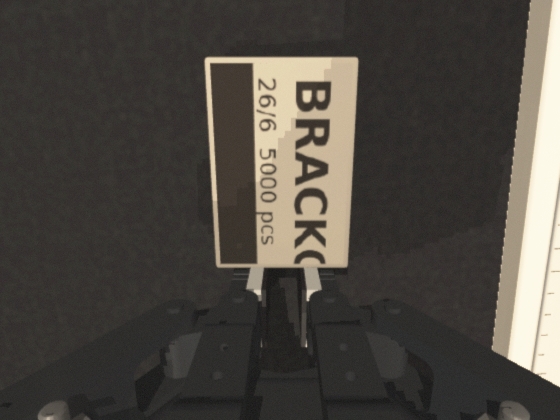

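The picture shows the box centred ahead of the fingers (columns 208-357, rear edge at row 268) with the dock out of view ahead. I'll cross-check box against posts within the side and scene cameras.

```bash
cat > x.py <<'E'
from h import *
import sys
def go(n,f,ec):
    c=snap(n,f); w=cloud(c); P=[]
    # post tops from the light/blue blobs: pixels near the posts above 15 mm, cast to the axis by depth then circle at visible rim
    hsv=cv2.cvtColor(c['color'],cv2.COLOR_BGR2HSV); b=cv2.inRange(hsv,(95,80,30),(130,255,255))
    for cx in (.491,.5635):
        m=(abs(w[...,0]-cx)<.02)&(abs(w[...,1]-.13)<.022)&(w[...,2]>.030)&(w[...,2]<.043)
        q=ray(c,np.argwhere(m)[:,::-1],.0345)[:,:2]; 
        if len(q)<5: print(n,'no post');continue
        p=(q.min(0)+q.max(0))/2; P.append(p); print(n,'post',p.round(4),(np.ptp(q,axis=0)).round(4),len(q))
    m=(w[...,2]>.0215)&(w[...,2]<.031)&(abs(w[...,0]-ec[0])<.045)&(abs(w[...,1]-ec[1])<.05)
    q=ray(c,np.argwhere(m)[:,::-1],.0245)[:,:2].astype(np.float32); R=cv2.minAreaRect(q); print(n,'box',np.round(R,4) if 0 else R)
for n in('side','scene'): go(n,n+'_'+sys.argv[1]+'.png',(float(sys.argv[2]),float(sys.argv[3])))
E
python3 x.py a .5224 .0305
```

```text
side post [0.4905 0.1378] [0.0162 0.0289] 48
side post [0.5633 0.1371] [0.0176 0.0334] 50
side box ((0.5221240520477295, 0.0228511281311512), (0.10067924112081528, 0.051577817648649216), 86.51295471191406)
scene post [0.4846 0.1289] [0.0176 0.0127] 16
scene post [0.5573 0.1244] [0.015  0.0166] 17
scene box ((0.515364944934845, 0.02525407448410988), (0.08359765261411667, 0.048897821456193924), 85.19490814208984)
```

The side view gives x_d ≈ -0.2 mm and the scene view ≈ -1.3 mm, both agreeing with the wrist's -0.6 mm. I'll continue, and also check how wide the gripper is at post height.

Request:
move_arm([
  [[-0.005,0,0.0001,-0.15],[-0.01,0,0.0002,-0.3],[-0.015,0,0.0003,-0.45],[-0.02,0,0.0004,-0.6],[-0.025,0,0.0005,-0.7]],
])

```text
time: 8.4
ee_pos: [0.5219, 0.0088, -0.032]
tcp_rot: [-90.0, 0.0, -92.9]
wrist_force: [0.1, -0.4, -0.6]
opening: 0.0115
```

```bash
python3 d.py wrist7.png; python3 - <<'E'
from h import *
o=get_obs(); e=o['ee_pos']
for n in('side','wrist'):
    c=camera(n); w=cloud(c)
    for lo in np.arange(.008,.1,.01):
        m=(w[...,2]>lo)&(w[...,2]<lo+.01)&(abs(w[...,1]-e[1])<.04)&(w[...,1]<e[1]+.0095)&(abs(w[...,0]-e[0])<.08)
        q=w[m]
        if len(q)>3: print(n,round(lo,3),len(q),'x',(q[:,0].min()-e[0]).round(3),(q[:,0].max()-e[0]).round(3),'y',(q[:,1].min()-e[1]).round(3),(q[:,1].max()-e[1]).round(3))
E
```

```text
[ 0.5219  0.0088 -0.032 ] [-90.     0.   -92.95] [ 0.1 -0.4 -0.6]
dock [0.5272 0.1297] y axis deg 87.55
rect [0.0707 0.0498] axis 87.07 centre [0.5239 0.0555]
IN DOCK x -0.0001 y -0.0742 rel deg -0.48
TCP in dock -0.0002 -0.121
side 0.008 5 x -0.019 0.007 y -0.012 -0.002
side 0.018 32 x -0.019 0.023 y -0.01 0.009
side 0.028 33 x -0.019 0.021 y -0.011 0.009
side 0.038 30 x -0.021 0.019 y -0.012 0.009
side 0.048 44 x -0.024 0.04 y -0.015 0.009
side 0.058 79 x -0.031 0.049 y -0.014 0.009
side 0.068 51 x -0.037 0.051 y -0.015 0.009
side 0.078 37 x -0.04 0.059 y -0.014 0.009
side 0.088 76 x -0.063 0.065 y -0.009 0.009
side 0.098 114 x -0.062 0.062 y -0.014 0.009
wrist 0.008 188 x -0.019 0.02 y -0.011 0.007
wrist 0.018 524 x -0.019 0.02 y -0.012 0.009
wrist 0.028 510 x -0.019 0.02 y -0.012 0.009
wrist 0.038 968 x -0.027 0.028 y -0.013 0.009
wrist 0.048 1628 x -0.041 0.041 y -0.013 0.009
wrist 0.058 6377 x -0.044 0.048 y -0.013 0.009
wrist 0.068 4924 x -0.041 0.055 y -0.013 0.009
wrist 0.078 6292 x -0.046 0.059 y -0.007 0.009
wrist 0.088 1698 x -0.043 0.057 y 0.005 0.009
```

At post height (under 38 mm) the fingers are only ±20 mm wide. The wide knuckles start above about 42 mm. I'll back off briefly and raise 3 mm for extra clearance over the posts, then go in straight.

Request:
move_arm([
  [[0.005,0,0,0],[0.005,-0.003,0,-0.2],[0.005,-0.003,0,-0.5],[0.001,-0.003,0,-0.5],[-0.003,-0.003,0,-0.5]],
])

```text
time: 9.05
ee_pos: [0.5221, 0.0114, -0.029]
tcp_rot: [-90.0, -0.0, -92.5]
wrist_force: [-0.5, -2.2, 1.0]
opening: 0.0119
```

Request:
move_arm([
  [[-0.005,0,0,0],[-0.01,0,0,0],[-0.015,0,0,0],[-0.02,0,0,0],[-0.022,0,0,0]],
])

```text
time: 9.55
ee_pos: [0.523, 0.0339, -0.029]
tcp_rot: [-90.0, 0.0, -92.4]
wrist_force: [0.6, -2.0, 0.3]
opening: 0.0118
```

```bash
python3 d.py wrist8.png;  python3 x.py b .5253 .08
```

```text
[ 0.523   0.0339 -0.029 ] [-9.000e+01  1.000e-02 -9.243e+01] [ 0.6 -2.   0.3]
post [0.491  0.1308] 0.009 2267
post [0.5625 0.1282] 0.0091 2179
dock [0.5268 0.1295] y axis deg 87.95
rect [0.0705 0.0498] axis 87.58 centre [0.5246 0.0804]
IN DOCK x -0.0004 y -0.0491 rel deg -0.37
TCP in dock -0.0004 -0.0956
side post [0.4905 0.1388] [0.0162 0.031 ] 50
side post [0.5633 0.1319] [0.0176 0.023 ] 45
side box ((0.5283551812171936, 0.0758131891489029), (0.10319876670837402, 0.05872602015733719), 87.54010772705078)
scene post [0.4837 0.1267] [0.0158 0.0171] 16
scene post [0.5564 0.1251] [0.0131 0.0152] 11
scene box ((0.5192744135856628, 0.08216038346290588), (0.10240855067968369, 0.07985331118106842), 87.68065643310547)
```

View pics/wrist8.png

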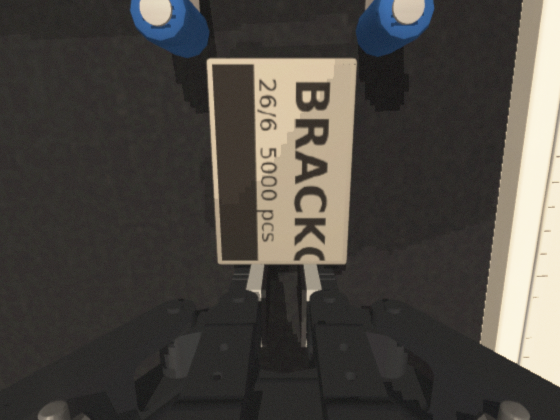

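The box is lined up between the posts (162,15) and (400,10): x = -0.4 mm, -0.4°. I'll push straight in.

Request:
move_arm([
  [[-0.005,0,0,-0.1],[-0.01,0,0,-0.2],[-0.015,0,0,-0.2],[-0.02,0,0,-0.2],[-0.025,0,0,-0.2]],
])

```text
time: 10.2
ee_pos: [0.524, 0.0588, -0.0291]
tcp_rot: [-90.0, 0.0, -92.3]
wrist_force: [0.4, -0.0, -0.1]
opening: 0.0116
```

Request:
move_arm([
  [[-0.005,0,0,0],[-0.01,0,0,0],[-0.015,0,0,0],[-0.02,0,0,0],[-0.025,0,0,0]],
])

```text
time: 10.7
ee_pos: [0.525, 0.0837, -0.029]
tcp_rot: [-90.0, -0.0, -92.3]
wrist_force: [-0.2, -1.2, -1.2]
opening: 0.0118
```

```bash
python3 d.py wrist9.png
```

```text
[ 0.525   0.0837 -0.029 ] [-90.    -0.   -92.26] [-0.2 -1.2 -1.2]
post [0.4909 0.1336] 0.0104 2170
post [0.5629 0.1318] 0.0113 2177
dock [0.5269 0.1327] y axis deg 88.64
rect [0.0705 0.0498] axis 87.74 centre [0.5266 0.1302]
IN DOCK x -0.0002 y -0.0025 rel deg -0.90
TCP in dock -0.0007 -0.049
```

Request:
move_arm([
  [[-0.005,0,0,0],[-0.01,0,0,0],[-0.015,0,0,0],[-0.02,0,0,0],[-0.025,0,0,0]],
])

```text
time: 11.25
ee_pos: [0.526, 0.1087, -0.029]
tcp_rot: [-90.0, -0.0, -92.3]
wrist_force: [-0.2, -0.4, 0.7]
opening: 0.012
```

Request:
move_arm([
  [[-0.005,0,0,0],[-0.01,0,0,0],[-0.014,0,0,0],[-0.018,0,0,0],[-0.021,0,0,0]],
])

```text
time: 11.75
ee_pos: [0.5269, 0.1296, -0.029]
tcp_rot: [-90.0, -0.0, -92.3]
wrist_force: [-0.4, -1.1, -0.5]
opening: 0.0123
```

Request:
move_arm([
  [[-0.001,0,0,0],[-0.002,0,0,0],[-0.003,0,0,0]],
])

```text
time: 12.05
ee_pos: [0.527, 0.1322, -0.029]
tcp_rot: [-90.0, -0.0, -92.3]
wrist_force: [0.4, -1.6, 0.7]
opening: 0.0122
```

```bash
python3 d.py wrist10.png
```

```text
[ 0.527   0.1322 -0.029 ] [-90.    -0.   -92.27] [ 0.4 -1.6  0.7]
post [0.4916 0.1357] 0.0093 838
post [0.5624 0.1339] 0.0096 868
dock [0.527  0.1348] y axis deg 88.56
rect [0.0706 0.0497] axis 87.74 centre [0.5285 0.1787]
IN DOCK x 0.0004 y 0.0439 rel deg -0.81
TCP in dock 0.0001 -0.0026
```

View pics/wrist10.png

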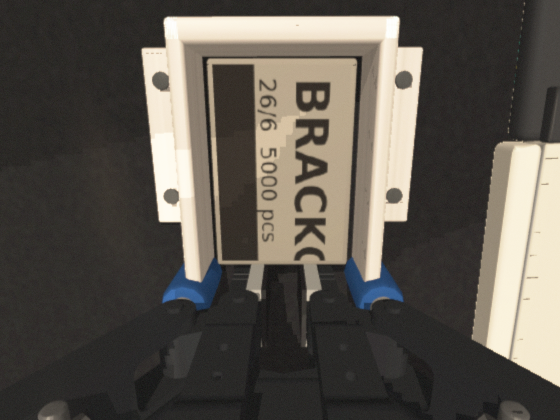

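The box lies in the bay with a narrow strip left to the back stop (front edge row 58, stop foot ~row 50). That puts y_d at about 49 mm. I'll creep on until contact shows as force.

Request:
move_arm([
  [[-0.0007,0,0,0],[-0.0014,0,0,0],[-0.002,0,0,0],[-0.002,0,0,0]],
])

```text
time: 12.5
ee_pos: [0.5271, 0.1343, -0.029]
tcp_rot: [-90.0, 0.0, -92.3]
wrist_force: [1.0, -0.8, 0.5]
opening: 0.0118
```

Request:
move_arm([
  [[-0.0005,0,0,0],[-0.001,0,0,0],[-0.001,0,0,0]],
])

```text
time: 12.8
ee_pos: [0.5271, 0.1353, -0.029]
tcp_rot: [-90.0, 0.0, -92.3]
wrist_force: [0.7, -0.9, 1.1]
opening: 0.012
```

Request:
move_arm([
  [[-0.0005,0,0,0],[-0.001,0,0,0],[-0.001,0,0,0]],
])

```text
time: 13.1
ee_pos: [0.5272, 0.1357, -0.029]
tcp_rot: [-90.0, -0.1, -92.3]
wrist_force: [0.2, -5.6, 1.8]
opening: 0.0121
```

```bash
python3 d.py wrist11.png; python3 - <<'E'
from h import *
c=load('wrist11.png'); w=cloud(c)
# along the bay axis: heights and y near the stop
for v in range(30,70,3): print(v,w[v,283].round(4), c['color'][v,283])
E
```

```text
[ 0.5272  0.1357 -0.029 ] [-8.999e+01 -6.000e-02 -9.228e+01] [ 0.2 -5.6  1.8]
post [0.4921 0.1363] 0.0084 428
post [0.5623 0.1337] 0.0082 462
dock [0.5272 0.135 ] y axis deg 87.86
rect [0.0724 0.0507] axis 87.8 centre [0.5282 0.1842]
IN DOCK x -0.0008 y 0.0492 rel deg -0.06
TCP in dock -0.0 0.0008
30 [0.531  0.2275 0.0292] [210 231 244]
33 [0.5309 0.2267 0.0287] [226 243 251]
36 [0.5309 0.2259 0.0286] [225 241 250]
39 [0.5309 0.225  0.0289] [224 240 250]
42 [0.5308 0.224  0.0297] [220 237 248]
45 [0.5308 0.2233 0.029 ] [213 232 245]
48 [0.5307 0.2222 0.03  ] [208 229 242]
51 [0.5307 0.2213 0.0303] [190 216 230]
54 [0.5307 0.2207 0.0288] [143 161 180]
57 [0.5307 0.2201 0.0265] [100 114 124]
60 [0.5306 0.2195 0.0242] [ 82  97 106]
63 [0.5306 0.2184 0.0255] [ 84 101 111]
66 [0.5306 0.2175 0.0251] [144 170 188]
69 [0.5305 0.2166 0.0249] [143 171 187]
```

Force rose to 5.6 N at TCP y = 0.1357, against 0.1353 predicted for touching the stop, and the box's front edge meets the stop's inner face. I'll withdraw straight back, then up.

Request:
move_arm([
  [[0.005,0,0,0],[0.015,0,0,0],[0.03,0,0,0],[0.05,0,0,0],[0.07,0,0,0]],
])

```text
time: 13.65
ee_pos: [0.5241, 0.0648, -0.029]
tcp_rot: [-90.0, 0.0, -92.3]
wrist_force: [-0.3, 0.3, -0.5]
opening: 0.0121
```

Request:
move_arm([
  [[0,-0.03,0,0],[0,-0.07,0,0],[0,-0.11,0,0],[0,-0.15,0,0],[0,-0.15,0,0]],
])

```text
time: 14.15
ee_pos: [0.5267, 0.0656, 0.1269]
tcp_rot: [-89.5, 0.1, -92.3]
wrist_force: [-0.1, 0.0, -0.5]
opening: 0.0121
```

```bash
python3 - <<'E'
from h import *
print(get_obs()['ee_pos'])
c=snap('wrist','wrist12.png'); w=cloud(c)
m=(w[...,2]>.030)&(w[...,2]<.04)&(w[...,1]>.1)&(w[...,1]<.1395)&(abs(w[...,0]-.527)<.05)
k,l,s,ce=cv2.connectedComponentsWithStats(m.astype(np.uint8)); P=[]
for i in range(1,k):
    if s[i,4]>60: p,r=cv2.minEnclosingCircle(ray(c,np.argwhere(l==i)[:,::-1],.034)[:,:2].astype(np.float32)); P.append(p); print(p,r)
m=(w[...,2]>.019)&(w[...,2]<.0268)&(w[...,1]>.125)&(w[...,1]<.2215)&(abs(w[...,0]-.5285)<.029)
mm=cv2.morphologyEx(m.astype(np.uint8),cv2.MORPH_OPEN,np.ones((5,5)))
q=ray(c,np.argwhere(mm)[:,::-1],.0245)[:,:2].astype(np.float32); print('box',cv2.minAreaRect(q),np.nanmedian(w[mm>0][:,2]))
for n in ('scene','side'):
    c=snap(n,n+'12.png'); w=cloud(c); m=(w[...,2]>.008)&(w[...,2]<.05)&(w[...,0]>.2)&(w[...,0]<.61)
    k,l,s,ce=cv2.connectedComponentsWithStats(m.astype(np.uint8))
    for i in range(1,k):
        if s[i,4]>40: r=cv2.minAreaRect(w[l==i][:,:2].astype(np.float32)); print(n,ce[i].round(),np.round(r[0],3))
E
```

```text
[0.52668839 0.06560463 0.12689937]
(0.5631952285766602, 0.12895232439041138) 0.00899531040340662
(0.4910571277141571, 0.1315024197101593) 0.008869416080415249
box ((0.528669536113739, 0.1777544915676117), (0.06292731314897537, 0.04986587166786194), 87.7835693359375) 0.025266500333894854
scene [198. 178.] [0.594 0.308]
scene [168. 193.] [0.477 0.326]
scene [211. 201.] [0.524 0.175]
scene [336. 266.] [ 0.529 -0.276]
scene [376. 280.] [ 0.541 -0.386]
side [433.  67.] [ 0.405 -1.595]
side [345. 166.] [ 0.543 -0.383]
side [339. 186.] [ 0.532 -0.272]
side [282. 290.] [0.529 0.174]
side [225. 326.] [0.598 0.313]
side [276. 353.] [0.481 0.326]
```

View pics/wrist12.png

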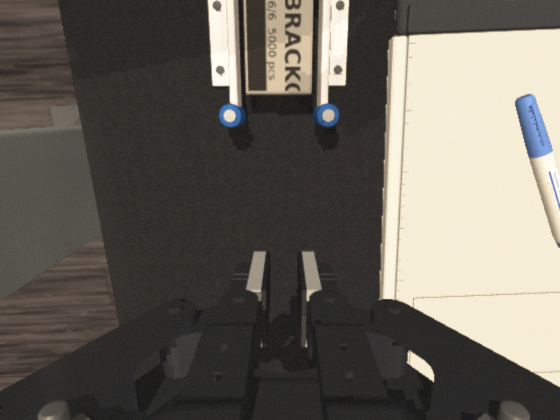

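The box's rear edge is behind the posts at y_d ≈ 16 mm, so its centre is at ≈ 53 mm. It is centred and parallel, and the bystanders have not moved. Handing in.

```bash
python3 -c "from h import *; print(job_done())"
```

```text
the job is handed in; nothing more can be done
None
```

The staple box is in the dock, pushed up against the back stop, and the job is handed in at about 14 s on the robot's clock (limit 67 s). I pushed the nearer of the two grey boxes from behind with nearly shut fingertips, along a gentle arc and then straight in.

**Last checks:**
- **Box position:** its centre is about 53 mm into the dock, where touching the stop is 52.5 mm. It is within 1 mm of the centre line, parallel to the bay within about 1°, and flat with its top at 25 mm.
- **Back stop:** the push force rose to about 6 N at the predicted spot. Wrist readings stayed near 2 N or less during the rest of the push.
- **Bystanders:** the eraser, tub and glue stick read within about 3 mm of their starting places, which is measurement noise. The gripper is clear of everything.

**What disagreed:**
- **Fingertip height:** the cameras showed the real fingertips about 39 mm above the reported TCP. My first approach therefore passed over the box's edge without touching it. I backed off and corrected the height from the camera before pushing.
- **Post readings near the dock:** the wrist view's post fits were up to 5 mm off while the fences were in view. I kept the earlier dock position, and the last wrist picture agreed with it within 1 mm.
- **Final box length:** the last wrist picture cut off the front of the box. I worked out its centre from the visible rear edge.

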